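# Unlatch a slide cassette and hold it over the light plate

## Task

Squeeze the two side catches of the slide cassette together, both fully in, while it still sits in the reader's dock, then lift it straight up and out. Carry it over to the light plate and finish holding it there by its pinched catches, level and still, over the middle of the plate and a few centimetres clear of it; do not set it down or let go. Leave the tip rack, the flask and the dish stack where they are.

Things in the scene. Friction and masses are not known exactly. Their poses are not given: they have to be found in the camera images.
- cassette: Grey slide cassette, an open box 92 (x) by 34 (y) by 48 mm high holding five upright glass slides (tops at 54 mm), about 0.23 kg; seated in the dock at the start, 2 mm play. Origin: centre of underside, z up. Mid each long side (+y, -y) stands a sprung catch plate, 24 mm wide (x), 5 thick, 2 to 66 mm above the underside. Foot barbs hook under the dock's ledges until both catches are pushed in.
- catch_l_pad (a point): Middle of the finger area on the outer face of the +y catch at rest: 48 mm above the cassette's underside, 31 mm to +y of its centre, so the pair measures 62 mm over the outer faces. Fixed in the cassette's frame, does not move with the catch.
- catch_r_pad (a point): The same on the -y catch, 31 mm to -y.
- catch_l (a joint): How far the +y catch is pushed in, straight towards the other: 0 at rest to 0.008 m at its stop; both at their stops are 46 mm wide outside. The spring takes 1.6 N to start and 5 N at the stop. The barb (2 to 8 mm above the underside, sticking out 6.5 mm) clears the ledge from about 0.005 m on.
- catch_r (a joint): The same for the -y catch, pushed towards +y.
- dock: Fixed white slide reader with the dock: a block 130 by 130 mm, 25 mm high, with a well whose floor, on which the cassette stands, is 8 mm above the bench; a 50 mm high housing joins it at x = 65 to 130 mm. Origin: bench level under the well's middle; axes as the cassette's. Ledges over the barbs: 17.5 to 25 mm up; above them the space beside the catches is free.
- plate_top (a point): Middle of the top face of the light plate, a flat fixed aluminium box 150 by 150 mm with a white top 22 mm above the bench; z up.
- plate: The light plate itself; origin at bench level under its middle, sides along x and y.
- rack: Bystander: teal pipette tip rack, 110 (x) by 70 by 46 mm high, loose. Origin: centre of its underside.
- flask: Bystander: amber conical flask, 76 mm wide at the foot, 122 mm high, loose. Origin: centre of its underside.
- dishes: Bystander: stack of three round culture dishes, 90 mm wide, 42 mm high, loose. Origin: centre of its underside.
Not all that is in view belongs to the job. Of the things that look like the plate, the smaller one is meant. Of the things that look like the dock, the larger one is meant.

How it is judged:
By the outcome, as a careful person would: the job done as asked, in the order asked, and still so for the second after the job is handed in, while the arm keeps its last pose, push and grip.
It also fails if it takes over 42 s, if anything falls off the work surface, if the arm or the gripper's body presses on something with over 40 N, if the wrist force passes 120 N, or if a joint passes its speed limit or range.

## Robot

A 7-joint arm with a two-finger parallel gripper is mounted at the origin on the work surface. World frame = base frame: x ahead of the robot, y to its left, z up, the work surface at z = 0. Lengths are in mm, angles in rad, forces in N, time in s.
With the tool pointing down it reaches from about 400 to 875 mm from the base axis. Payload 4.4 kg.
Tool frame: the origin (TCP) lies on the centre line of the jaws, within the pads' length; the fingertips stand 8 mm ahead of it and the grasp point (between the pads) lies 11 mm behind it; x points along the fingers, z is the direction in which the jaws open and shut, and the axes are right-handed (so a half turn about x gives the same grasp; the last joint's range is limited). The gripper opens to 85 mm and grips with 20 to 120 N. Pads are 22 mm wide; open, the fingers measure 114 mm over their backs; the gripper's body (76 mm by 85 mm) begins 54 mm behind the grasp point. The pads swing forward as they close: fully open they stand 13 mm farther back than shut.
Start: joints at [1.122, 0.628, 0.038, 1.517, -0.027, 0.996, -0.02], TCP at [242.815, -602.958, 239.313] pointing down, gripper open.
Joint ranges: [-3.06, 3.06], [-0.37, 2.12], [-1.25, 1.32], [0.18, 2.47], [-1.1, 4.24], [0.23, 1.98], [-2.94, 2.94]. Speed limits (rad/s): [2.57, 2.57, 3.14, 3.14, 3.14, 3.14, 3.14].

## Interface

Orientations are given as [roll, pitch, yaw] about the fixed x, y, z axes, in that order (R = Rz(yaw) Ry(pitch) Rx(roll)).
In Python, from cell import ctrl, get_image, camera_params gives the robot as it stands. The module is installed in compiled form; this text tells all that it offers.
- The arm moves only by the shell command python3 -m handwheel 'ROWS'. ROWS is text: rows parted by semicolons, each of 7 numbers parted by spaces: the opening, from -1 (shut) to 1 (fully open), then the shift along the tool's x, y, z in mm, then the turn, a rotation vector about the tool's x, y, z in rad. In form: grip x y z wx wy wz; .... A call has 1 to 10 rows; each row shifts and turns the pose as measured when the row begins, along the tool's axes as they then stand; what a row does not reach is not made up. A row lasts 1/10 s, in which the tool goes at most 50 mm and 8.59 degrees, less where a joint would pass 70% of its speed; a pose out of reach is approached as far as the arm can. A call with a gripper value outside its range is refused whole. The fingers move at their own pace and stop on an object; the grip force is fixed at half the most. Time passes only in rows, so rows that do not move let the fingers close. It gives the time, the measured TCP pose, the force and the opening at its end, in the units of the state.
- ctrl.read_state(): the state, without advancing time (a new reading comes with each control period).
- get_image(name): name is "scene" or "side" or "wrist"; returns the picture (384x512x3 uint8, blue, green, red); there is no depth.
- camera_params(name): a dict with "fx", "fy", "cx", "cy" (pixels), "k1" (the pictures are not rectified: a ray, as slopes to the right and down, at radius r is drawn at 1 + k1 r^2 times it, then the intrinsics apply), "eye" and "orientation" of the camera in the world. Camera axes: x right, y up, looking along -z (the intrinsics and any distortion apply to the point x, -y, -z); pixel columns grow to the right and rows downward; lengths in mm; the calibration is good to about 2 mm. A picture is of the moment at which its call begins: read the wrist's pose just before it. camera_params takes no time and is no camera call; for the wrist camera it gives the pose at the moment of the call.
- ctrl.finish_job(): hands the job in, once; it reports no verdict.
The state is a dict: "clock": time; "qpos": joint angles; "qd": joint speeds; "tau": joint torques, N m; "eef_pos": TCP position; "tool_rot": TCP orientation; "force": force on the tool from outside, world axes, zero at the start; "torque": the same for the moment, N m; "width": finger opening in mm.
Only numpy, scipy, OpenCV 4.12 (cv2) and the standard library are available. Lean on these libraries where they do the work, as an engineer would, in place of code of your own. Each camera call takes 0.05 s, during which the arm holds its last target.

## Working session

There is one attempt and no reset: what is moved stays moved. The work goes in short steps, Python scripts to look and compute and a shell command to move; the robot and the scene stay as the last step left them, time stands still between calls to the robot, and variables do not carry over. Pictures are saved under pics/ and viewed, and the job is handed in when it is done.

```bash
mkdir -p pics; python3 - <<'E'
from cell import ctrl,get_image,camera_params
import cv2
print(ctrl.read_state())
for n in("scene","side","wrist"):
    print(n,camera_params(n)); cv2.imwrite(f"pics/{n}0.png",get_image(n))
E
```

```text
{'clock': 0.0, 'qpos': array([ 1.12221211,  0.62932409,  0.03845326,  1.51838274, -0.02697987,
        0.99630134, -0.01996941]), 'qd': array([-0.00038884,  0.00018497,  0.00203015, -0.00019329,  0.00115715,
        0.00070492,  0.00094207]), 'tau': array([-1.02603785e-04, -5.63404620e+01,  1.22640755e+00, -1.93442631e+01,
        1.11259488e-02,  1.07491988e-02, -1.15334285e-05]), 'eef_pos': array([ 242.56290543, -602.38001105,  238.39885873]), 'tool_rot': array([-3.11643195,  1.56889911,  1.97877331]), 'force': array([-0.47545395, -0.28913993,  0.90767773]), 'torque': array([ 0.03919129, -0.00539407, -0.0187155 ]), 'width': 85.49456681018744}
scene {'fx': 414.9906182247647, 'fy': 414.9906182247647, 'cx': 250.072805505441, 'cy': 191.49383377291934, 'k1': 0.04764193052235494, 'eye': array([1150.32289832,  447.17515343, 1101.03249926]), 'orientation': array([0.61189924, 0.01243245, 2.11817439])}
side {'fx': 365.5535339306576, 'fy': 365.5535339306576, 'cx': 257.737996216778, 'cy': 194.96017470019234, 'k1': -0.08354302844708689, 'eye': array([ 291.85743504, -568.52282387,  693.88309816]), 'orientation': array([ 0.8141846 ,  0.00499127, -0.3663873 ])}
wrist {'fx': 339.7819431966171, 'fy': 339.7819431966171, 'cx': 260.1059867018346, 'cy': 188.15058397620265, 'k1': -0.03650417490316544, 'eye': array([ 315.24281416, -572.72741919,  371.62937088]), 'orientation': array([-0.31233566,  0.00202197, -1.18784468])}
```

View pics/scene0.png

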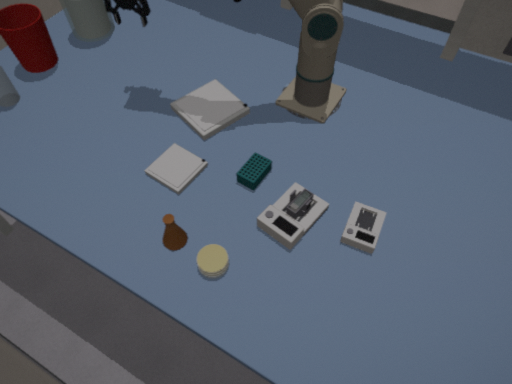

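View pics/side0.png

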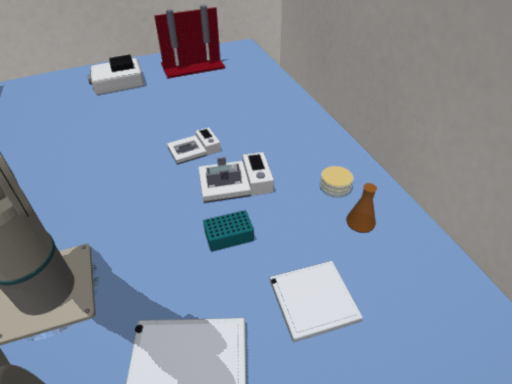

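View pics/wrist0.png

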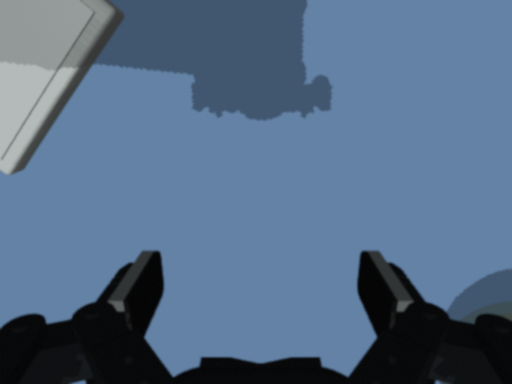

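The scene view shows the dock with the cassette at about (295,213), the smaller plate at (177,167), the rack at (254,171), the flask at (174,232) and the dishes at (212,261). I'll take enlarged crops next.

```bash
cat > h.py <<'E'
import numpy as np,cv2
from scipy.spatial.transform import Rotation as R
from cell import ctrl,get_image,camera_params
def ray(p,u,v):
    x=np.array([(u-p['cx'])/p['fx'],(v-p['cy'])/p['fy']]); r=np.linalg.norm(x); s=r
    for _ in range(30): s=r/(1+p['k1']*s*s)
    x=x*(s/r if r>0 else 1)
    return np.array(p['eye']),R.from_euler('xyz',p['orientation']).as_matrix()@np.array([x[0],-x[1],-1])
def onz(p,u,v,z):
    e,d=ray(p,u,v); return e+d*(z-e[2])/d[2]
def proj(p,P):
    c=R.from_euler('xyz',p['orientation']).as_matrix().T@(np.array(P)-p['eye'])
    x=np.array([c[0],-c[1]])/-c[2]; x=x*(1+p['k1']*(x@x)); return x[0]*p['fx']+p['cx'],x[1]*p['fy']+p['cy']
def tri(p1,a,p2,b):
    e1,d1=ray(p1,*a);e2,d2=ray(p2,*b)
    t=np.linalg.lstsq(np.c_[d1,-d2],e2-e1,rcond=None)[0]
    A,B=e1+d1*t[0],e2+d2*t[1]; return (A+B)/2,np.linalg.norm(A-B)
E
python3 - <<'E'
import cv2
s=cv2.imread('pics/scene0.png');d=cv2.imread('pics/side0.png')
cv2.imwrite('pics/c1.png',cv2.resize(s[170:260,240:345],None,fx=6,fy=6,interpolation=cv2.INTER_CUBIC))
cv2.imwrite('pics/c2.png',cv2.resize(d[140:210,185:285],None,fx=7,fy=7,interpolation=cv2.INTER_CUBIC))
cv2.imwrite('pics/c3.png',cv2.resize(s[135:200,135:220],None,fx=7,fy=7,interpolation=cv2.INTER_CUBIC))
E
```

```text
(no output)
```

View pics/c1.png

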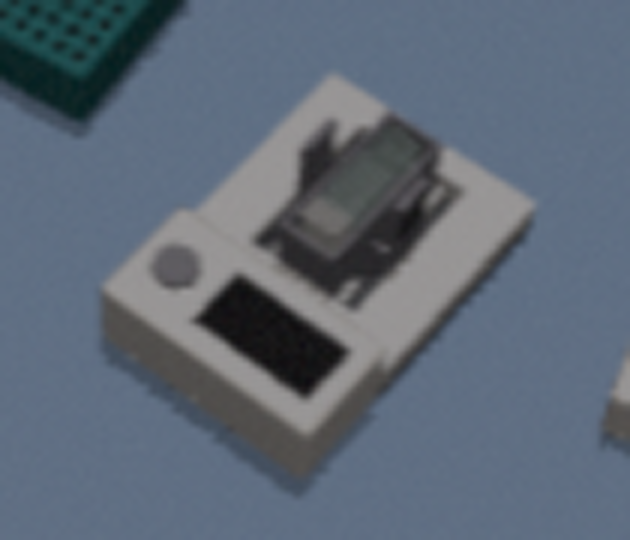

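View pics/c2.png

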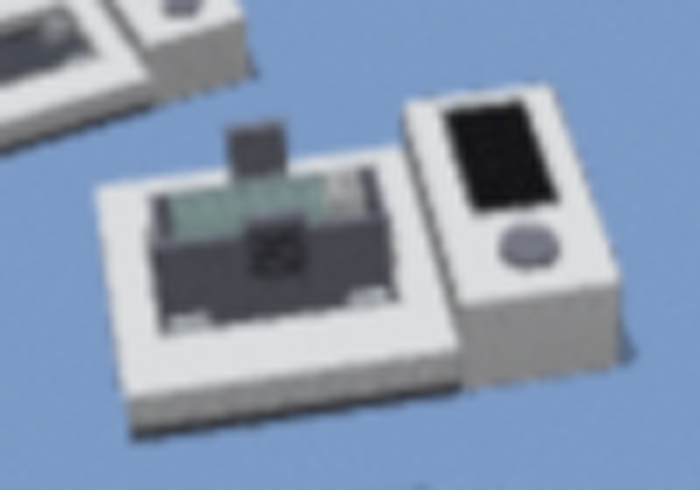

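View pics/c3.png

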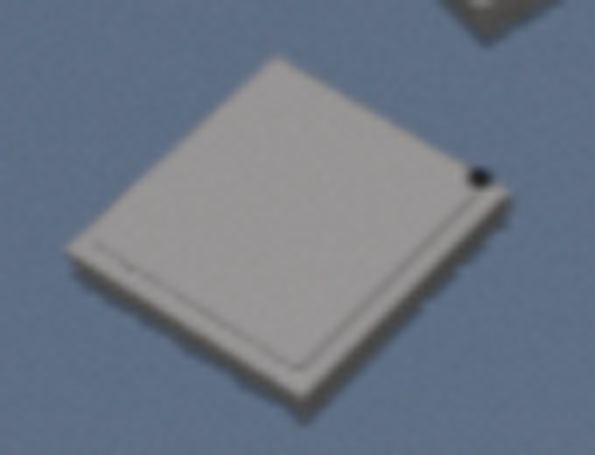

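```bash
python3 - <<'E'
from h import *
np.set_printoptions(precision=1,suppress=True)
s=camera_params('scene');d=camera_params('side')
f=lambda a:(a[0]/6+240-.4,a[1]/6+170-.4)
g=lambda a:(a[0]/7+185-.4,a[1]/7+140-.4)
k=lambda a:(a[0]/7+135-.4,a[1]/7+135-.4)
print('dock scene z25',[onz(s,*f(a),25)[:2] for a in((335,73),(535,205))])
print('house scene z50',[onz(s,*f(a),50)[:2] for a in((190,208),(103,288),(303,434),(385,362))])
print('dock side z25',[onz(d,*g(a),25)[:2] for a in((97,186),(129,395),(460,345))])
print('house side z50',[onz(d,*g(a),50)[:2] for a in((404,102),(550,86),(620,278),(460,305))])
print('plate z22',[onz(s,*k(a),22)[:2] for a in((279,56),(511,195),(302,395),(68,250))])
print('catch tops side z74',onz(d,*g((256,126)),74),onz(d,*g((275,222)),74), 'scene far',onz(s,*f((328,125)),74))
E
```

```text
dock scene z25 [array([405.1, 148. ]), array([427.3, 275.6])]
house scene z50 [array([534.7, 131.8]), array([597.8, 118.3]), array([618.5, 241.1]), array([563.6, 256.5])]
dock side z25 [array([425.1, 271.4]), array([405.2, 143.3]), array([532.4, 123.9])]
house side z50 [array([553.4, 247.5]), array([614.1, 235.6]), array([593.8, 111.6]), array([531.2, 119.2])]
plate z22 [array([ 468.4, -291.1]), array([ 482.3, -142.1]), array([ 627.3, -157. ]), array([ 616.7, -302.1])]
catch tops side z74 [483.7 223.7  74. ] [473.2 163.8  74. ] scene far [469.6 173.8  74. ]
```

```bash
cat >> h.py <<'E'
def tool(): 
    s=ctrl.read_state(); return s['eef_pos'],R.from_euler('xyz',s['tool_rot']).as_matrix(),s
def plan(P,ang):
    """P world TCP target; ang world azimuth of tool z (mod pi). prints tool shift, rotvec"""
    p,M,s=tool(); best=None
    for a in(ang,ang+np.pi):
        x=np.array([0,0,-1.]);z=np.array([np.cos(a),np.sin(a),0]);T=np.c_[x,np.cross(z,x),z]
        w=R.from_matrix(M.T@T).as_rotvec()
        print('shift',np.round(M.T@(np.array(P)-p),1),'rotvec',np.round(w,3))
    print('tool axes cols\n',M.round(3),'pos',p.round(1),'q7',s['qpos'][6].round(3))
E
python3 - <<'E'
from h import *
d=camera_params('side');s=camera_params('scene')
plan([480,199,239],np.pi/2-0.164)
plan([520,-200,239],np.pi/2-0.164)
I=cv2.imread('pics/side0.png');cv2.imwrite('pics/c4.png',cv2.resize(I[255:340,260:370],None,fx=7,fy=7,interpolation=cv2.INTER_CUBIC))
E
```

```text
shift [ 5.000e-01  5.195e+02 -6.549e+02] rotvec [-2.595e+00 -0.000e+00 -2.000e-03]
shift [ 5.000e-01  5.195e+02 -6.549e+02] rotvec [ 0.547 -0.001  0.   ]
tool axes cols
 [[-0.     0.928  0.374]
 [ 0.001  0.374 -0.928]
 [-1.     0.    -0.001]] pos [ 242.7 -602.5  238.6] q7 -0.02
shift [  -0.   407.6 -269.8] rotvec [-2.595e+00 -0.000e+00 -2.000e-03]
shift [  -0.   407.6 -269.8] rotvec [ 0.547 -0.001  0.   ]
tool axes cols
 [[-0.     0.928  0.374]
 [ 0.001  0.374 -0.928]
 [-1.     0.    -0.001]] pos [ 242.7 -602.5  238.6] q7 -0.02
```

View pics/c4.png

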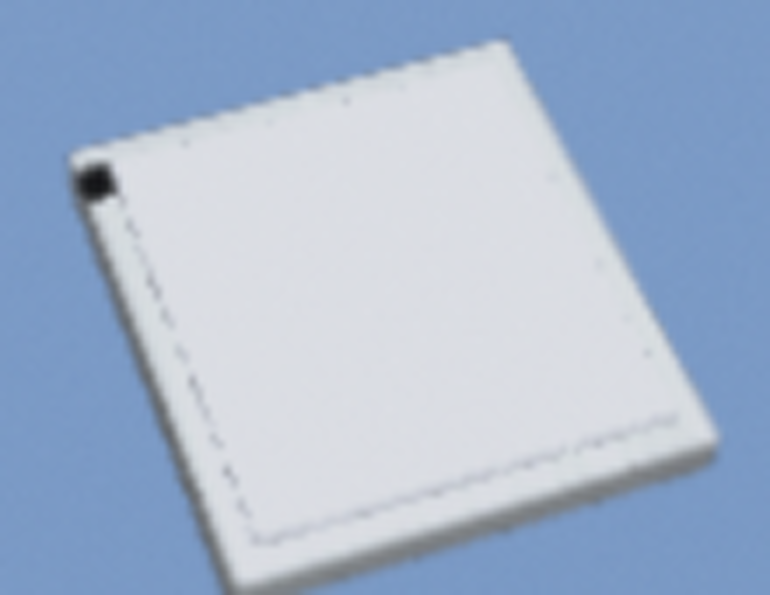

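```bash
python3 -m handwheel '1 0 40 -27 0 0 0;1 0 40 -27 0 0 0;1 0 40 -27 0 0 0;1 0 40 -27 0 0 0;1 0 40 -27 0 0 0;1 0 40 -27 0 0 0;1 0 40 -27 0 0 0;1 0 40 -27 0 0 0;1 0 40 -27 0 0 0;1 0 40 -27 0 0 0'
python3 - <<'E'
from h import *
plan([480,199,239],np.pi/2-0.164)
E
```

```text
clock: 1.15
eef_pos: [516.7, -198.4, 233.9]
tool_rot: [-1.577, 1.564, -2.783]
force: [0.2, -0.4, -0.3]
width: 85.3
shift [  -5.8  107.5 -384.3] rotvec [-2.613e+00 -9.000e-03  2.000e-03]
shift [  -5.8  107.5 -384.3] rotvec [0.529 0.002 0.007]
tool axes cols
 [[-0.006  0.934  0.357]
 [-0.002  0.357 -0.934]
 [-1.    -0.007 -0.   ]] pos [ 516.7 -198.4  233.9] q7 -0.878
```

```bash
python3 -m handwheel '1 0 13 -47 0 0 0;1 0 13 -47 0 0 0;1 0 13 -47 0 0 0;1 0 13 -47 0 0 0;1 0 13 -47 0 0 0;1 0 13 -47 0 0 0;1 0 0 0 .132 0 0;1 0 0 0 .132 0 0;1 0 0 0 .132 0 0;1 0 0 0 .132 0 0'
python3 - <<'E'
from h import *
plan([480,199,200],np.pi/2-0.164)
E
```

```text
clock: 2.15
eef_pos: [489.2, 112.3, 231.6]
tool_rot: [-2.011, 1.566, 2.538]
force: [0.1, 1.3, -0.3]
width: 85.1
shift [ 31.9 -23.  -84. ] rotvec [-3.141e+00 -7.000e-03 -3.000e-03]
shift [ 31.9 -23.  -84. ] rotvec [ 0.001 -0.002  0.004]
tool axes cols
 [[-0.004  0.987 -0.162]
 [ 0.003 -0.162 -0.987]
 [-1.    -0.004 -0.002]] pos [489.2 112.3 231.6] q7 -1.919
```

```bash
python3 -m handwheel '1 12 -10 -42 0 0 0;1 12 -13 -42 0 0 0;1 8 0 0 0 0 0;1 0 0 0 0 0 0'
python3 - <<'E'
from h import *
plan([480,199,200],np.pi/2-0.164)
print(camera_params('wrist'));cv2.imwrite('pics/w1.png',get_image('wrist'))
E
```

```text
clock: 2.55
eef_pos: [480.6, 201.0, 198.7]
tool_rot: [-1.977, 1.568, 2.567]
force: [-0.3, -0.8, -0.4]
width: 85.6
shift [-1.3 -0.2  2.1] rotvec [3.137e+00 4.000e-03 2.000e-03]
shift [-1.3 -0.2  2.1] rotvec [-0.004 -0.001  0.003]
tool axes cols
 [[-0.002  0.986 -0.168]
 [ 0.002 -0.168 -0.986]
 [-1.    -0.003 -0.001]] pos [480.6 201.  198.7] q7 -2.086
{'fx': 339.7819431966171, 'fy': 339.7819431966171, 'cx': 260.1059867018346, 'cy': 188.15058397620265, 'k1': -0.03650417490316544, 'eye': array([557.99789806, 188.16862461, 331.63692022]), 'orientation': array([-3.15051708e-01,  1.39309481e-03, -1.73906196e+00])}
```

View pics/w1.png

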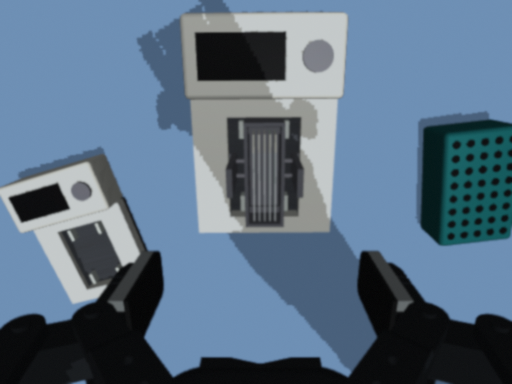

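The wrist view shows the dock at columns 182–346 and rows 13–233. The catches are at about (231,180) and (299,180). I'll enlarge it to measure.

```bash
python3 - <<'E'
import cv2
s=cv2.imread('pics/w1.png')
cv2.imwrite('pics/c5.png',cv2.resize(s[95:240,180:350],None,fx=4,fy=4,interpolation=cv2.INTER_CUBIC))
E
```

```text
(no output)
```

View pics/c5.png

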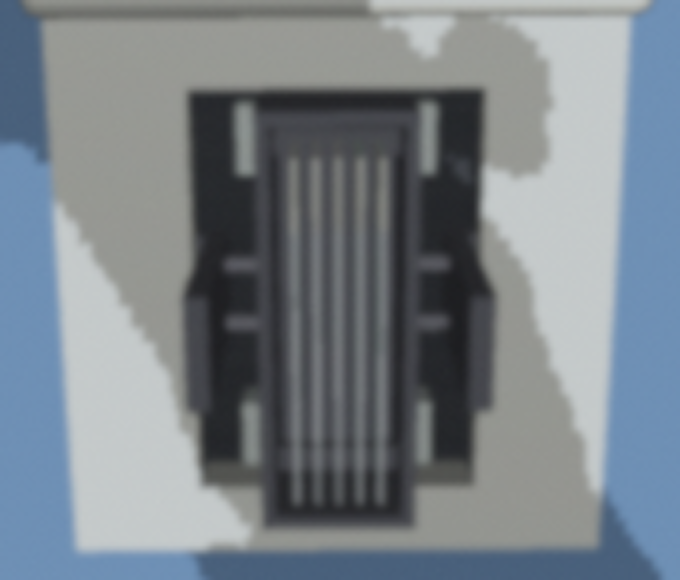

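```bash
python3 - <<'E'
from h import *
np.set_printoptions(precision=1,suppress=True)
p,M,_=tool();w=camera_params('wrist')
f=lambda a:(a[0]/4+180-.4,a[1]/4+95-.4)
def q(n,a,z):
    P=onz(w,*f(a),z);print(n,P,'tool y,z',(M.T@(P-p))[1:]);return P
for a in((185,295),(187,410),(494,295),(491,410)):q('catch',a,74)
for a in((257,110),(420,110),(265,527),(414,527)):q('rim',a,56)
for a in((76,550),(600,548)):q('dock',a,25)
E
```

```text
catch [495.9 227.2  74. ] tool y,z [ 11.1 -27.4]
catch [472.4 231.6  74. ] tool y,z [-12.9 -27.7]
catch [485.8 167.5  74. ] tool y,z [11.1 33.3]
catch [462.2 171.2  74. ] tool y,z [-12.8  33.6]
rim [526.9 208.   56. ] tool y,z [ 44.8 -13.6]
rim [521.4 175.7  56. ] tool y,z [44.9 19.2]
rim [436.5 223.   56. ] tool y,z [-46.7 -13.1]
rim [431.  190.3  56. ] tool y,z [-46.7  19.9]
dock [424.5 274.3  25. ] tool y,z [-67.1 -61.7]
dock [403.4 145.8  25. ] tool y,z [-66.4  68.6]
```

```bash
python3 -m handwheel '1 30 -1 3 0 0 0;1 30 0 0 0 0 0;1 30 0 0 0 0 0;1 0 0 0 0 0 0;1 0 0 0 0 0 0'
python3 - <<'E'
from h import *
plan([480,199,45],np.pi/2-0.168)
cv2.imwrite('pics/w2.png',get_image('wrist'))
E
```

```text
clock: 3.1
eef_pos: [483.9, 194.2, 110.6]
tool_rot: [2.31, 1.564, 0.562]
force: [0.2, 0.2, 0.8]
width: 85.0
shift [65.6 -5.  -3.8] rotvec [ 3.133 -0.008  0.007]
shift [65.6 -5.  -3.8] rotvec [-0.009 -0.004 -0.005]
tool axes cols
 [[ 0.006  0.984 -0.176]
 [ 0.004 -0.176 -0.984]
 [-1.     0.005 -0.005]] pos [483.9 194.2 110.6] q7 -2.055
```

View pics/w2.png

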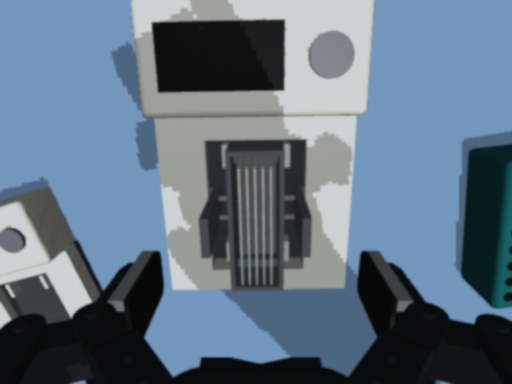

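```bash
python3 - <<'E'
import cv2
s=cv2.imread('pics/w2.png')
cv2.imwrite('pics/c6.png',cv2.resize(s[130:300,150:360],None,fx=3.5,fy=3.5,interpolation=cv2.INTER_CUBIC))
E
```

```text
(no output)
```

View pics/c6.png

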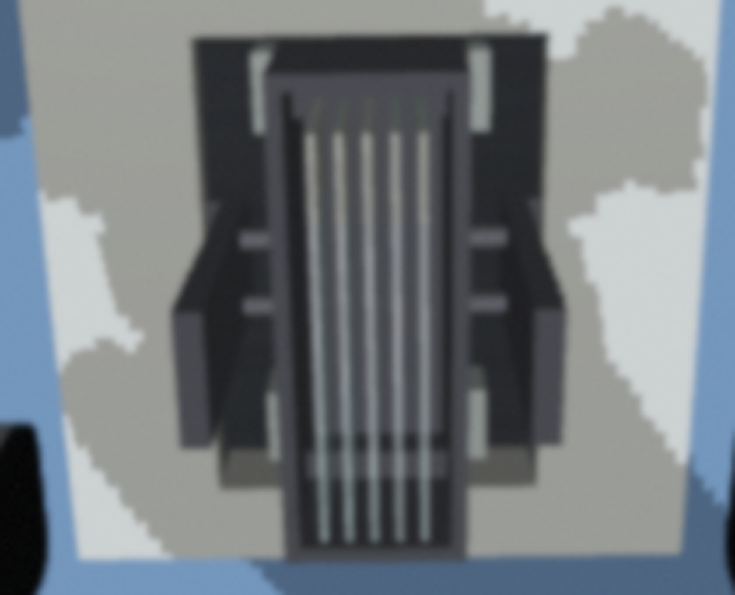

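```bash
python3 - <<'E'
from h import *
np.set_printoptions(precision=1,suppress=True)
p,M,_=tool();w=camera_params('wrist')
C=R.from_euler('xyz',w['orientation']).as_matrix()
print('eye in tool',M.T@(w['eye']-p), 'cam x,tool', M.T@C[:,0], p)
f=lambda a:(a[0]/3.5+150-.4,a[1]/3.5+130-.4)
def q(n,a,z):
    P=onz(w,*f(a),z);print(n,P,'tool y,z',(M.T@(P-p))[1:]);return P
for a in((172,312),(183,446),(567,310),(558,443)):q('catch',a,74)
for a in((264,75),(469,72),(290,560),(465,557)):q('rim',a,56)
for a in((79,559),(682,553)):q('dock',a,25)
E
```

```text
eye in tool [-133.1   78.2   -0.4] cam x,tool [0. 0. 1.] [483.8 194.1 110.8]
catch [495.6 226.4  74. ] tool y,z [  5.7 -33.7]
catch [472.5 230.1  74. ] tool y,z [-17.6 -33.3]
catch [485.3 166.1  74. ] tool y,z [ 6.2 27.4]
catch [462.6 170.5  74. ] tool y,z [-16.9  27.1]
rim [526.3 207.3  56. ] tool y,z [ 39.3 -20.2]
rim [521.  174.8  56. ] tool y,z [39.8 12.7]
rim [436.8 221.3  56. ] tool y,z [-51.3 -18.3]
rim [431.9 189.4  56. ] tool y,z [-50.5  14. ]
dock [424.4 272.9  25. ] tool y,z [-72.7 -66.7]
dock [403.6 145.   25. ] tool y,z [-70.7  62.8]
```

```bash
python3 -m handwheel '1 15 -5 -3 -.01 -.004 -.005;1 0 0 0 0 0 0;1 0 0 0 0 0 0'
python3 - <<'E'
from h import *
plan([479,198.6,45],np.pi/2-0.163)
E
```

```text
clock: 3.45
eef_pos: [481.4, 198.7, 98.0]
tool_rot: [2.213, 1.565, 0.476]
force: [0.5, -0.6, 0.0]
width: 85.3
shift [53.  -2.6  0.7] rotvec [ 3.138 -0.007  0.006]
shift [53.  -2.6  0.7] rotvec [-0.004 -0.004 -0.005]
tool axes cols
 [[ 0.005  0.986 -0.166]
 [ 0.003 -0.166 -0.986]
 [-1.     0.005 -0.004]] pos [481.4 198.7  98. ] q7 -2.054
```

```bash
python3 -m handwheel '1 17 -2 0 -.004 -.005 -.006;1 17 -1 0 0 -.002 -.002;1 0 0 0 0 0 0'
python3 - <<'E'
from h import *
plan([479,198.6,45],np.pi/2-0.163)
E
```

```text
clock: 3.75
eef_pos: [480.0, 200.4, 65.2]
tool_rot: [0.187, 1.57, -1.545]
force: [-0.0, -0.1, 1.4]
width: 85.5
shift [20.2 -0.7  2. ] rotvec [-3.14e+00  0.00e+00  2.00e-03]
shift [20.2 -0.7  2. ] rotvec [ 0.001  0.001 -0.   ]
tool axes cols
 [[ 0.     0.987 -0.161]
 [-0.001 -0.161 -0.987]
 [-1.     0.     0.001]] pos [480.  200.4  65.2] q7 -2.049
```

```bash
python3 -m handwheel '1 11 -1 2 0 0 0;1 9 0 0 0 0 0;1 0 0 0 0 0 0'
python3 - <<'E'
from h import *
plan([479,198.6,45],np.pi/2-0.163)
cv2.imwrite('pics/w3.png',get_image('wrist'))
cv2.imwrite('pics/s3.png',get_image('side'))
E
```

```text
clock: 4.05
eef_pos: [479.7, 199.0, 45.4]
tool_rot: [1.775, 1.568, 0.043]
force: [0.0, 0.9, 0.0]
width: 85.1
shift [ 0.4 -0.6  0.5] rotvec [-3.14e+00  4.00e-03 -1.00e-03]
shift [ 0.4 -0.6  0.5] rotvec [ 0.002 -0.001 -0.003]
tool axes cols
 [[ 0.003  0.987 -0.161]
 [ 0.    -0.161 -0.987]
 [-1.     0.003 -0.001]] pos [479.7 199.   45.4] q7 -2.043
```

View pics/w3.png

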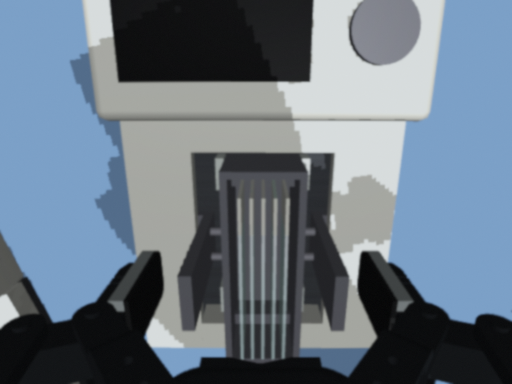

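View pics/s3.png

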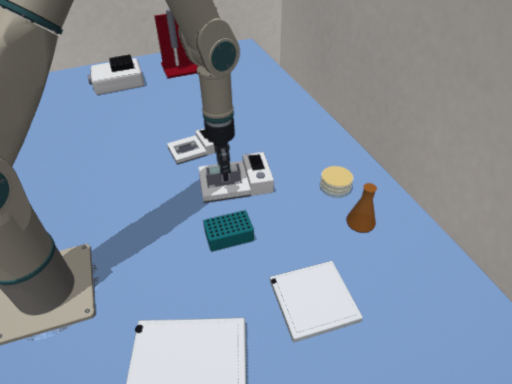

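```bash
python3 -m handwheel '1 0 -.5 1.2 0 0 0;0.3 0 0 0 0 0 0;0.3 0 0 0 0 0 0;0.3 0 0 0 0 0 0;0.3 0 0 0 0 0 0'
python3 - <<'E'
from h import *
plan([479,198.6,45],np.pi/2-0.163)
cv2.imwrite('pics/w4.png',get_image('wrist'))
E
```

```text
clock: 4.65
eef_pos: [480.1, 198.0, 47.4]
tool_rot: [1.959, 1.565, 0.227]
force: [-0.7, -1.1, -2.5]
width: 55.6
shift [ 2.4 -1.2 -0.4] rotvec [-3.14e+00  8.00e-03 -3.00e-03]
shift [ 2.4 -1.2 -0.4] rotvec [ 0.001 -0.002 -0.005]
tool axes cols
 [[ 0.005  0.987 -0.161]
 [ 0.001 -0.161 -0.987]
 [-1.     0.005 -0.002]] pos [480.1 198.   47.4] q7 -2.042
```

View pics/w4.png

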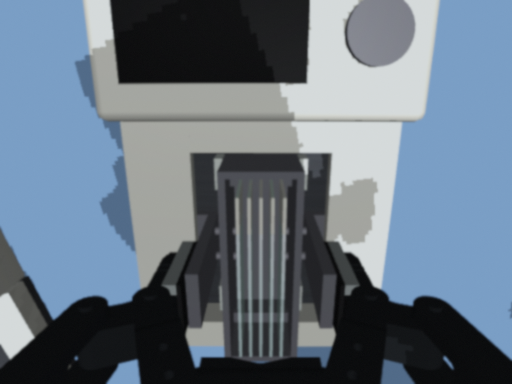

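```bash
python3 -m handwheel '-1 0 -.5 0 0 0 0;-1 0 0 0 0 0 0;-1 0 0 0 0 0 0;-1 0 0 0 0 0 0;-1 0 0 0 0 0 0;-1 0 0 0 0 0 0'
python3 - <<'E'
from h import *
plan([479,198.6,45],np.pi/2-0.163)
print(ctrl.read_state()['force'])
cv2.imwrite('pics/w5.png',get_image('wrist'))
E
```

```text
clock: 5.3
eef_pos: [479.9, 198.1, 49.9]
tool_rot: [2.007, 1.564, 0.275]
force: [-0.2, -0.1, 3.6]
width: 39.1
shift [ 4.9 -1.  -0.4] rotvec [-3.14   0.01  -0.005]
shift [ 4.9 -1.  -0.4] rotvec [ 0.001 -0.003 -0.006]
tool axes cols
 [[ 0.007  0.987 -0.161]
 [ 0.002 -0.161 -0.987]
 [-1.     0.006 -0.003]] pos [479.9 198.1  49.9] q7 -2.042
[-0.22207459 -0.05625045  3.59532735]
```

View pics/w5.png

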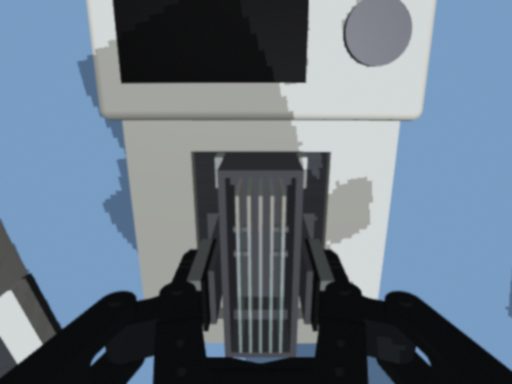

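```bash
python3 -m handwheel '-1 1 0 0 0 0 0;-1 0 0 0 0 0 0'; python3 - <<'E'
from h import *
cv2.imwrite('pics/c7.png',cv2.resize(cv2.imread('pics/w5.png')[140:384,150:370],None,fx=2.4,fy=2.4,interpolation=cv2.INTER_CUBIC))
cv2.imwrite('pics/c8.png',cv2.resize(get_image('side')[120:210,185:285],None,fx=6,fy=6,interpolation=cv2.INTER_CUBIC))
E
```

```text
clock: 5.55
eef_pos: [479.9, 198.1, 49.9]
tool_rot: [2.034, 1.564, 0.302]
force: [0.6, -0.4, -2.3]
width: 39.2
```

View pics/c7.png

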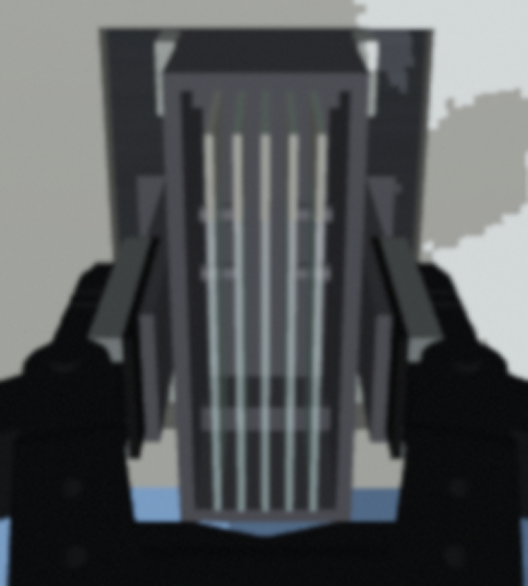

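View pics/c8.png

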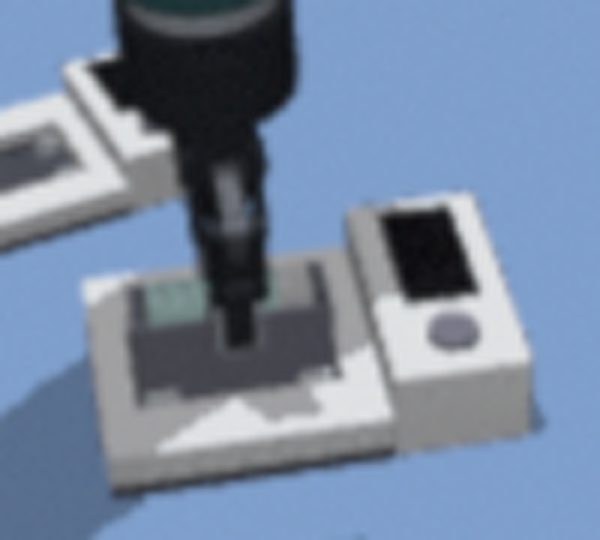

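```bash
python3 -m handwheel '-1 -6 0 0 0 0 0;-1 -6 0 0 0 0 0;-1 -6 0 0 0 0 0'; python3 - <<'E'
from h import *
plan([479.7,198.2,150],np.pi/2-0.163)
cv2.imwrite('pics/w6.png',get_image('wrist'))
E
```

```text
clock: 5.9
eef_pos: [478.9, 197.7, 67.6]
tool_rot: [1.944, 1.566, 0.211]
force: [-0.7, 0.0, -1.5]
width: 39.2
shift [-82.4   1.   -0.8] rotvec [-3.14e+00  6.00e-03 -2.00e-03]
shift [-82.4   1.   -0.8] rotvec [ 0.001 -0.002 -0.004]
tool axes cols
 [[ 0.004  0.987 -0.161]
 [ 0.001 -0.161 -0.987]
 [-1.     0.004 -0.002]] pos [478.9 197.7  67.6] q7 -2.045
```

View pics/w6.png

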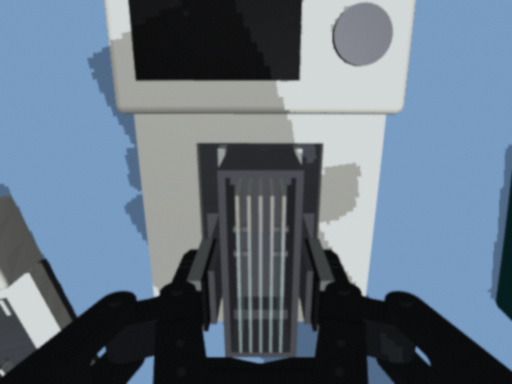

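The cassette is rising with the gripper, since it stays at the same pixels while the dock shrinks. I'll continue straight up.

```bash
python3 -m handwheel '-1 -10 0 0 0 0 -.002;-1 -15 1 0 0 0 -.002;-1 -20 0 0 0 0 0;-1 -20 0 0 0 0 0;-1 -20 0 0 0 0 0;-1 -15 0 0 0 0 0;-1 -10 0 0 0 0 0;-1 0 0 0 0 0 0'; python3 - <<'E'
from h import *
plan([548.7,-223,180],np.pi/2-0.09)
cv2.imwrite('pics/s7.png',get_image('side'))
E
```

```text
clock: 6.75
eef_pos: [479.8, 197.2, 186.9]
tool_rot: [2.68, 1.567, 0.947]
force: [0.7, -0.3, -2.6]
width: 39.0
shift [  5.8 135.8 403.5] rotvec [ 3.069e+00 -3.000e-03  5.000e-03]
shift [  5.8 135.8 403.5] rotvec [-0.072 -0.003 -0.002]
tool axes cols
 [[ 0.002  0.987 -0.161]
 [ 0.003 -0.161 -0.987]
 [-1.     0.002 -0.003]] pos [479.8 197.2 186.9] q7 -2.071
```

View pics/s7.png

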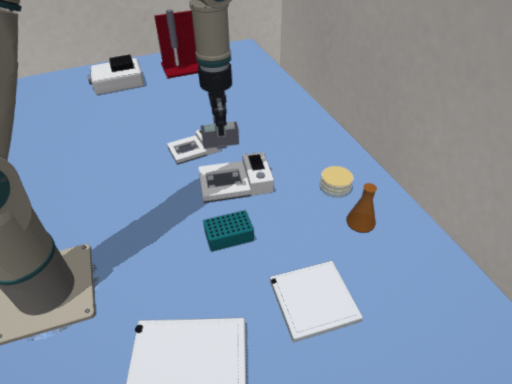

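```bash
python3 -m handwheel '-1 0 4 12 0 0 0;-1 0 7 22 0 0 0;-1 0 10 30 0 0 0;-1 0 10 30 0 0 0;-1 0 10 30 0 0 0;-1 0 10 30 0 0 0;-1 0 10 30 0 0 0;-1 0 10 30 0 0 0;-1 0 10 30 0 0 0;-1 0 10 30 0 0 0'; python3 - <<'E'
from h import *
plan([548.7,-223,180],np.pi/2-0.09)
E
```

```text
clock: 7.8
eef_pos: [519.1, -102.7, 175.9]
tool_rot: [-1.379, 1.552, -3.106]
force: [0.4, 0.2, -2.3]
width: 39.1
shift [ -4.6  47.8 114.2] rotvec [ 3.076  0.028 -0.005]
shift [ -4.6  47.8 114.2] rotvec [-0.066  0.003  0.019]
tool axes cols
 [[-0.019  0.988 -0.155]
 [-0.001 -0.155 -0.988]
 [-1.    -0.018  0.004]] pos [ 519.1 -102.7  175.9] q7 -1.505
```

```bash
python3 -m handwheel '-1 0 12 26 0 0 .004;-1 0 12 26 0 .001 .004;-1 0 10 24 -.01 .001 .004;-1 0 8 20 -.02 0 .004;-1 0 4 12 -.02 0 .002;-1 0 2 5 -.01 0 0;-1 0 0 0 0 0 0'; python3 - <<'E'
from h import *
np.set_printoptions(precision=1,suppress=True)
plan([548.7,-223,130],np.pi/2-0.09)
d=camera_params('side');g=lambda a:(a[0]/7+260-.4,a[1]/7+255-.4)
C=[onz(d,*g(a),22)[:2] for a in((70,157),(505,38),(718,440),(232,588))]
print(C,np.mean(C,0))
cv2.imwrite('pics/w8.png',get_image('wrist'))
E
```

```text
clock: 8.5
eef_pos: [539.9, -240.7, 167.0]
tool_rot: [-1.257, 1.553, -2.937]
force: [-0.3, -0.5, -2.8]
width: 39.2
shift [ 36.8   7.4 -18.8] rotvec [ 3.1  0.  -0. ]
shift [ 36.8   7.4 -18.8] rotvec [-0.  0.  0.]
tool axes cols
 [[-0.   1.  -0.1]
 [-0.  -0.1 -1. ]
 [-1.  -0.   0. ]] pos [ 539.9 -240.7  167. ] q7 -1.256
[array([ 474.7, -154.4]), array([ 622.8, -163.8]), array([ 610.4, -311.4]), array([ 462.9, -300. ])] [ 542.7 -232.4]
```

View pics/w8.png

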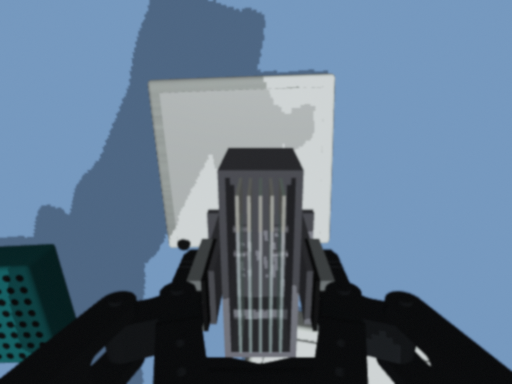

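```bash
python3 - <<'E'
import cv2
cv2.imwrite('pics/c9.png',cv2.resize(cv2.imread('pics/w8.png')[60:260,140:345],None,fx=3,fy=3,interpolation=cv2.INTER_CUBIC))
E
```

```text
(no output)
```

View pics/c9.png

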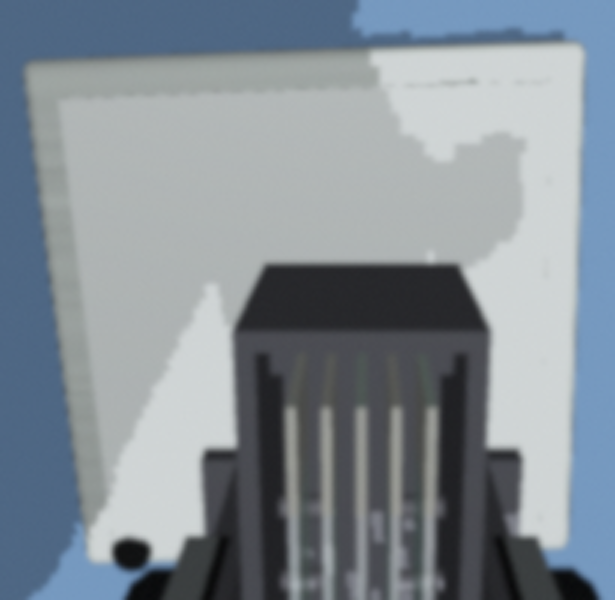

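```bash
python3 - <<'E'
from h import *
np.set_printoptions(precision=1,suppress=True)
w=camera_params('wrist');f=lambda a:(a[0]/3+140-.4,a[1]/3+60-.4)
C=[onz(w,*f(a),22)[:2] for a in((27,65),(583,45),(568,548),(90,562))]
m=np.mean(C,0);print(C,m,[np.linalg.norm(C[i]-C[i-1]) for i in range(4)])
plan([*m,125],np.pi/2-0.09)
E
```

```text
[array([ 622.8, -161.8]), array([ 611.9, -305.9]), array([ 466.6, -295.6]), array([ 478. , -150.1])] [ 544.8 -228.4] [np.float64(145.29913589322962), np.float64(144.56281620269502), np.float64(145.64139878674973), np.float64(145.95429879583236)]
shift [ 41.8   4.6 -12.5] rotvec [ 3.1  0.  -0. ]
shift [ 41.8   4.6 -12.5] rotvec [-0.  0.  0.]
tool axes cols
 [[-0.   1.  -0.1]
 [-0.  -0.1 -1. ]
 [-1.  -0.   0. ]] pos [ 539.6 -240.1  166.9] q7 -1.257
```

```bash
python3 -m handwheel '-1 8 2 -5 0 0 0;-1 12 2 -5 0 0 0;-1 14 1 -2 0 0 0;-1 14 0 0 0 0 0;-1 10 0 0 0 0 0;-1 6 0 0 0 0 0;-1 0 0 0 0 0 0;-1 0 0 0 0 0 0'; python3 - <<'E'
from h import *
plan([545,-228,100],np.pi/2-0.09)
E
```

```text
clock: 9.35
eef_pos: [545.5, -217.6, 95.7]
tool_rot: [-1.612, 1.549, 3.001]
force: [0.2, -0.4, -2.0]
width: 39.4
shift [-4.3  0.4 10.4] rotvec [3.133e+00 3.300e-02 2.000e-03]
shift [-4.3  0.4 10.4] rotvec [-0.009 -0.001  0.021]
tool axes cols
 [[-0.021  0.995 -0.099]
 [ 0.003 -0.099 -0.995]
 [-1.    -0.021 -0.001]] pos [ 545.5 -217.6   95.7] q7 -1.274
```

```bash
python3 -m handwheel '-1 -2 0 4 0 0 .007;-1 -2 0 4 0 0 .007;-1 0 0 2 0 0 .006;-1 0 0 0 0 0 0;-1 0 0 0 0 0 0'; python3 - <<'E'
from h import *
plan([545,-228,100],np.pi/2-0.09)
E
```

```text
clock: 9.85
eef_pos: [545.5, -230.1, 102.4]
tool_rot: [1.378, 1.566, -0.293]
force: [-0.3, -0.5, -2.9]
width: 39.1
shift [ 2.4 -0.7 -2. ] rotvec [ 3.131e+00 -7.000e-03 -1.000e-03]
shift [ 2.4 -0.7 -2. ] rotvec [-0.01   0.001 -0.004]
tool axes cols
 [[ 0.004  0.995 -0.1  ]
 [-0.001 -0.1   -0.995]
 [-1.     0.004  0.001]] pos [ 545.5 -230.1  102.4] q7 -1.253
```

```bash
python3 -m handwheel '-1 1 0 -1 0 0 -.004;-1 0 0 0 0 0 0;-1 0 0 0 0 0 0'; python3 - <<'E'
from h import *
plan([545,-228,100],np.pi/2-0.09)
for n in('side','scene','wrist'):cv2.imwrite(f'pics/{n}9.png',get_image(n))
plan([545,-228,100],np.pi/2-0.09)
s=cv2.imread('pics/side9.png');cv2.imwrite('pics/c10.png',cv2.resize(s[190:350,210:390],None,fx=3.7,fy=3.7,interpolation=cv2.INTER_CUBIC))
E
```

```text
clock: 10.15
eef_pos: [545.7, -228.9, 101.4]
tool_rot: [0.533, 1.57, -1.138]
force: [-0.9, 0.0, -2.6]
width: 39.3
shift [ 1.4 -0.8 -0.8] rotvec [ 3.131e+00 -1.000e-03 -1.000e-03]
shift [ 1.4 -0.8 -0.8] rotvec [-0.01   0.001 -0.   ]
tool axes cols
 [[ 0.     0.995 -0.1  ]
 [-0.001 -0.1   -0.995]
 [-1.     0.     0.001]] pos [ 545.7 -228.9  101.4] q7 -1.256
shift [ 1.4 -0.8 -0.8] rotvec [ 3.131e+00 -1.000e-03 -1.000e-03]
shift [ 1.4 -0.8 -0.8] rotvec [-0.01   0.001 -0.   ]
tool axes cols
 [[ 0.     0.995 -0.1  ]
 [-0.001 -0.1   -0.995]
 [-1.     0.     0.001]] pos [ 545.7 -228.9  101.4] q7 -1.256
```

View pics/c10.png

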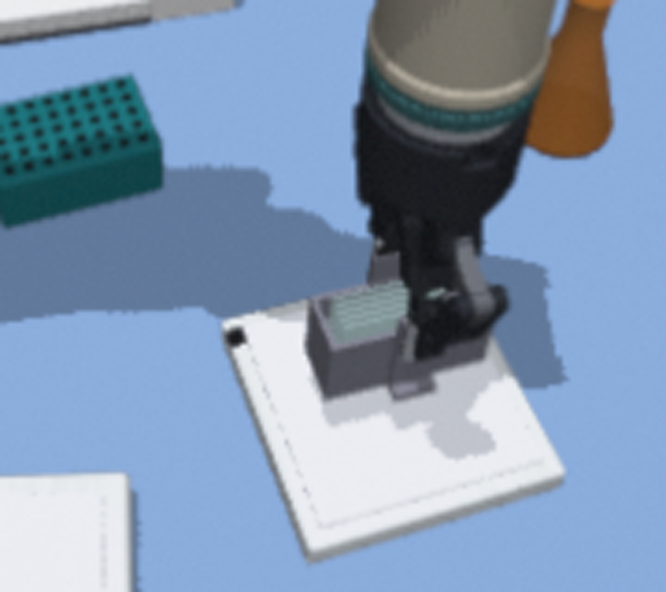

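View pics/scene9.png

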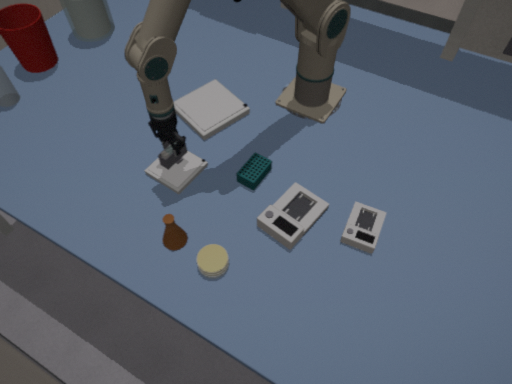

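View pics/wrist9.png

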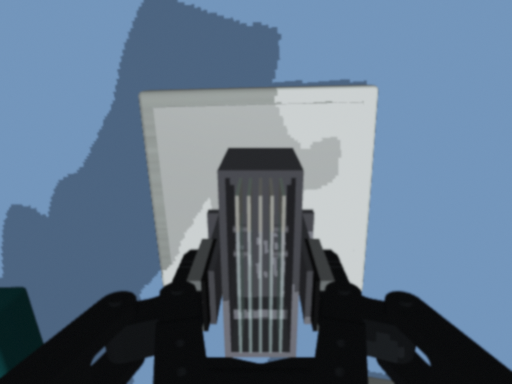

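```bash
python3 - <<'E'
from h import *
np.set_printoptions(precision=1,suppress=True)
d=camera_params('side');p,M,s=tool()
for z in(49,59,69):
  for n,lx,ly in(('bl near',-46,-17),('bl far',-46,17)):
    P=[*(p[:2]+lx*M[:2,1]-ly*M[:2,2]),z];q=proj(d,P);print(z,n,((q[0]+.4-210)*3.7,(q[1]+.4-190)*3.7))
w=camera_params('wrist')
f=lambda a:onz(w,*a,22)[:2]
C=[f((140,93)),f((377,86))];print(C,np.linalg.norm(C[0]-C[1]))
print(s['qd'].round(4))
E
```

```text
49 bl near (np.float64(324.93172053152153), np.float64(408.46330340509036))
49 bl far (np.float64(304.3144788547449), np.float64(356.0086655384875))
59 bl near (np.float64(326.3042644438751), np.float64(398.6298877341197))
59 bl far (np.float64(305.4393533668861), np.float64(345.95101956156384))
69 bl near (np.float64(327.70301794258927), np.float64(388.59435336769997))
69 bl far (np.float64(306.58481362294214), np.float64(335.69444173965286))
[array([ 623. , -162.9]), array([ 612.7, -306.1])] 143.54771019904146
[ 0. -0.  0.  0. -0.  0. -0.]
```

```bash
python3 - <<'E'
from h import *
ctrl.finish_job()
s=ctrl.read_state();print(s['clock'],s['eef_pos'],s['width'],s['force'])
E
```

```text
the job is handed in; nothing more can be done
the job is handed in; nothing more can be done
```

I squeezed both catches in with the cassette still docked, lifted it straight up and out, and carried it to the smaller light plate. I handed the job in at about 10.3 s with the gripper still holding it by the catches.

**Last checks before hand-in:**
- **Position:** the TCP was at (545.7, -228.9, 101.4). My working estimate of the plate's middle was (545, -228), so about 1 mm off.
- **Height:** the side view puts the cassette's underside at about 59 mm, so it is about 37 mm clear of the plate.
- **Level and still:** the tool's tilt was within about 0.001 rad and the joint speeds read zero. Before that, the tilt reached about 0.02 rad during the moves and was corrected.
- **Grip:** the cassette sat at the same place in the wrist view from lift to finish.
- **Bystanders:** the rack, flask and dish stack look unmoved in the last scene picture. I did not measure their positions.

**Checks that disagreed:**
- **Finger opening:** it read about 39 mm, but the catches at their stops should measure 46 mm. In the picture the catches' inner faces looked about right for the stops and symmetric, and the cassette came out freely. I took the difference as pads giving way, but did not prove it.
- **Plate position:** the scene and side cameras differed by up to 9 mm on the plate's middle. The wrist view lay between them, so I used that. It drew the plate about 145 mm wide instead of 150 mm, so the centring is good to about 3 mm.

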